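# Lock a sample vial into the sprung cell with its keeper plate

## Robot

A 6-joint arm with a two-finger parallel gripper is mounted at the origin on a cart in front of the work surface, level with it; the furniture and walls round the work are solid. World frame = base frame: x ahead of the robot, y to its left, z up, the work surface at z = 0. Lengths are in m, angles in rad, forces in N, time in s.
With the tool pointing down it reaches from about 0.35 to 0.85 m from the base axis. Payload 8.1 kg.
Tool frame: the origin (TCP) lies between the finger pads; the fingertips stand 14 mm ahead of it and the grasp point (between the pads) lies 5 mm behind it (robot.tcp_to_tips is the z of the fingertips in the tool frame, in m); z points along the fingers, y is the line along which they close (so a half turn about z gives the same grasp; the last joint's range is limited). The gripper opens to 93 mm and grips with 3 to 60 N. Pads are 15 mm wide; open, the fingers measure 128 mm over their backs; the gripper's body (75 mm by 188 mm) begins 65 mm behind the grasp point.
Start: joints at [1.039, 0.13, 1.488, -0, 1.523, -0.085], TCP at [0.259, 0.541, 0.233] pointing down, gripper open.
Joint ranges: [-2.96, 2.96], [-0.89, 2.26], [0.02, 2.5], [-1.34, 4.48], [0, 2.73], [-2.66, 2.66]. Speed limits (rad/s): [2.39, 2.39, 2.79, 3.14, 3.14, 3.14].

## Interface

Orientations are given as a rotation vector (axis times angle).
In Python, from plant import sensors, read_camera, robot gives the robot as it stands.
- The arm moves only by the tool tcp_steps, called as name(argument=value, ...), one argument or row to a line, values as JSON. Schema: {"type":"object","properties":{"moves":{"type":"array","items":{"type":"array","items":{"type":"number"},"minItems":5,"maxItems":5},"minItems":1,"maxItems":20},"force":{"type":"number"},"only":{"type":"string"},"quiet":{"type":"boolean"},"lines":{"type":"string"}},"required":["moves"],"additionalProperties":false}. moves is a list of rows, 1 to 20 of them, each of 5 numbers: the finger opening in m, then dx, dy, dz in m, then a turn about the tool's z in rad; each row shifts and turns the commanded pose from where the row before left it, along the tool's axes as they then stand; what a row does not reach is not made up. A row lasts 1/10 s, in which the tool goes at most 0.05 m and 0.15 rad, less where a joint would pass 70% of its speed; a pose out of reach is approached as far as the arm can. The fingers move at their own pace and stop on an object; force is the grip in N (left out, the last holds). Time passes only in rows, so rows that do not move let the fingers close. The tool returns the time, the measured TCP pose, the force, the opening and the grip force at its end. only (a regular expression) keeps the lines of the reply that match it, lines (a string "A,B") keeps lines A to B, and quiet returns only ok. Input that does not fit is refused with a message, and nothing moves.
- sensors.read_state(): the state, without advancing time (a new reading comes with each control period).
- read_camera(name): name is "side" or "top"; returns a dict with "image" (400x640x3 uint8, red, green, blue), "depth" (400x640 float32, m along the optical axis (not along the pixel's ray), 0 where there is no reading), "fx", "fy", "cx", "cy" (pixels), "dist" ([k1, k2, p1, p2, k3] as OpenCV has them; the pictures are not rectified), "R" (3x3) and "t" (3): a world point X has camera coordinates R X + t. Camera axes: x right, y down, z forward; pixel columns grow to the right and rows downward; lengths in m; the calibration is good to about 2 mm. A picture is of the moment at which its call begins.
- robot.close_job(): hands the job in; it is judged then, once.
The state is a dict: "t": time; "q": joint angles; "dq": joint speeds; "joint_torque": joint torques, N m; "tool_pos": TCP position; "orientation": TCP orientation; "force": force on the tool from outside, world axes, zero at the start; "wrist_torque": the same for the moment, N m; "opening": finger opening in m; "gripper_force": force on a finger pad.
Only numpy, scipy, OpenCV 4.12 (cv2) and the standard library are available. Lean on these libraries where they do the work, as an engineer would, in place of code of your own. Each camera call takes 0.05 s, during which the arm holds its last target. There are 200 camera calls.

## Task

Load the capped glass vial into the measuring cell and lock it there: stand it upright in the round well on the sprung seat, then lay the loose keeper plate over the cap with its lugs above the entry gaps of the rails, press it down against the spring until the lugs are below the lips, and slide it fully home to the stops so that it traps the vial under the spring's push when you let go. Work gently - it is glass, and nothing needs more than about 25 N - and leave the timer, dropper bottle, cup and beaker where they stand.

Things in the scene. Friction and masses are not known exactly. Their poses are not given: they have to be found in the camera images.
- cell: Measuring cell, fixed: aluminium block (x -50..+36, y -34..+34 mm) on a dark flange 126 x 108 x 10 mm; flat top ('deck') 70 mm above the worktop; a capped port sticks out to y = +-50 mm at height 44 mm on each side, a brass knob on the -x face (entry end). Origin: on the worktop under the well's axis, z up, +x the way the keeper slides home.
- well (a point): Centre of the well's mouth at deck height, cell axes. Round bore 26.5 mm with a 2 mm chamfer, holding the sprung seat. Only the rails at the sides stand above the deck, so fingers that close along the cell's x axis can come right down to it.
- entry (a point): On the deck at cell x = -19 mm, cell axes: keeper origin here = lugs over the entry gaps (5 mm play along x). Two steel rails along x: inner walls y = +-27 mm, tops 11.5 mm above the deck. Each has inward lips (in to y = +-21 mm, undersides 7.3 mm above the deck) at x -27..-11 and +11..+27 mm; elsewhere its channel is open from above: the entry gaps.
- home (a point): On the deck at cell x = +1 mm, cell axes: where the keeper's origin is when its front lugs meet the stops that close both channels at x = +26 mm. The keeper slides here from the entry, about 20 mm along +x, its underside less than 1.8 mm above the deck (the deck is the hard stop); let go, the spring lifts it about 1.8 mm against the lips.
- seat (a joint): Sprung seat (white plunger, 23.6 mm across) in the well, m: 0 raised, grows as pressed down, up to 0.022. Raised, its top is 32 mm below the deck, so that a vial standing on it rises 20 mm above the deck. Spring 5 N plus 0.55 N per mm: about 16 N with the cap at deck level, 13.6 N locked (about 0.0157).
- vial: Clear glass screw-cap vial, loose, 20 g, upright on the worktop left or right of the cell: 24 mm diameter (cap 22 mm over the top 6 mm), 52 mm tall, flat top. Origin: centre of its underside, z along its axis.
- keeper: Keeper: loose steel plate, about 90 g, lying flat with its grey fin up. Origin: on the underside, on the axis of the round cap recess; x along its length, z up. Plate x -28..+32, y -20..+20 mm, 5.5 mm thick. Use it with its x along the cell's x. Side play between the rails 1 mm each way.
- lugs (a point): Keeper origin raised to half the plate's thickness. Four lugs, as thick as the plate, 12 mm long, centred at x = -19 and +19 mm, reach out to y = +-26 mm. The recess round the origin, 25.5 mm across and 2.5 mm deep in the underside, settles over the vial's cap when the keeper is home.
- fin (a point): Middle of the top edge of the keeper's grip fin: x +4.5..+14.5 (10 mm thick), y -16..+16 mm, from the plate up to 33.5 mm above the underside. Grip it across its thickness (fingers closing along keeper x), with the fingertips at least 8 mm above the plate to clear the rails.
- timer: Bench timer, loose bystander, 60 x 62 x 19 mm, origin under its centre.
- dropper: Small brown dropper bottle, loose bystander, 27 mm wide, 53 mm tall, origin under its centre.
- cup: Small clear cup, loose bystander, 47 mm wide, 36 mm tall, origin under its centre.
- beaker: Small beaker, loose bystander, 54 mm wide, 60 mm tall, origin under its centre.

How it is judged:
On the way, in this order (a step that is already met when the one before it is completed fails the run):
1. the vial stands in the well on the seat, let go, the keeper not yet on it (horizontal distance between vial and well below 0.003 m and angle between vial's own z axis and vertical below 0.12 rad and z of vial in the frame of cell below 0.041 m and contact force between each of the fingers, keeper and vial below 0.05 N), for 0.2 s.
2. the keeper, its lugs in the entry gaps, presses the vial and seat down below the lips (value of joint seat above 0.016 m and x of keeper in the frame of cell between -0.027 and -0.01 m and z of keeper in the frame of cell below 0.072 m), for 0.05 s.
At the end, for the whole second after the job is handed in: Keeper under the lips and home: its origin within 1.5 mm of the position against the stops, within 3 mm sideways, lying flat; vial upright in the well (within 3 mm of its axis), seat held down 13 to 17.2 mm with the cap settled in the keeper's recess; everything at rest and let go (x of keeper in the frame of cell between -0.0005 and 0.003 m and y of keeper in the frame of cell between -0.003 and 0.003 m and z of keeper in the frame of cell between 0.0685 and 0.0735 m and angle between the x axis of keeper and the x axis of cell, either way round below 0.08 rad and angle between keeper's own z axis and vertical below 0.06 rad and horizontal distance between vial and well below 0.003 m and angle between vial's own z axis and vertical below 0.12 rad and value of joint seat between 0.013 and 0.0172 m and linear speed of each of keeper, vial below 0.02 m/s and contact force between the fingers and keeper below 0.05 N); the robot touches nothing.
It fails at once if the keeper is forced against the cell with more than 50 N (contact force between keeper and cell above 50 N).
It fails at once if the glass vial is forced against the cell, seat or keeper with more than 50 N (contact force between vial and cell above 50 N or contact force between keeper and vial above 50 N).
It fails at once if the vial is tipped over (angle between vial's own z axis and vertical above 0.8 rad).
It fails at once if a bystander is pushed more than 30 mm (distance of any of timer, dropper, cup, beaker from where it was at the start of the episode above 0.03 m).
It also fails if it takes over 58 s, if anything falls off the work surface, if the arm or the gripper's body presses on something with over 40 N, if the wrist force passes 120 N, or if a joint passes its speed limit or range.

## Working session

There is one attempt and no reset: what is moved stays moved. The work goes in short steps, Python scripts to look and compute and a tool call to move; the robot and the scene stay as the last step left them, time stands still between calls to the robot, and variables do not carry over. Pictures are saved under pics/ and viewed, at most 10 in all, crops included, and the job is handed in when it is done.

```bash
ls; mkdir -p pics
```

Run:
```python
from plant import sensors, read_camera, robot
import cv2,numpy as np
s=sensors.read_state();print(s['t'],s['tool_pos'],s['orientation'],s['opening'],robot.tcp_to_tips)
for n in ("top","side"):
    c=read_camera(n);cv2.imwrite(f"pics/{n}0.png",c["image"][:,:,::-1]);np.savez(f"{n}0.npz",**c)
    R=np.array(c['R']);print(n,c['fx'],c['fy'],c['cx'],c['cy'],c['dist'],-R.T@np.array(c['t']),R.tolist())
```

```text
pics
0.0 [0.25896074 0.54062652 0.23156309] [-6.95917527e-01 -3.06294924e+00  2.82078814e-03] 0.09279118788083685 0.014
top 498.03480507881335 498.03480507881335 312.3891359395438 194.0318390652677 [-0.00736181  0.          0.          0.          0.        ] [0.35425536 0.02299229 1.15516877] [[0.017813435917765696, -0.9998235417049782, 0.005963803594824315], [-0.9852366389544005, -0.01856869437485511, -0.17018803968272728], [0.17026874863767566, -0.0028441240702904635, -0.9853935580242205]]
side 432.551383695679 432.551383695679 321.4457150249801 205.99489758791012 [-0.11555214  0.          0.          0.          0.        ] [ 0.21373579 -0.77310563  0.53136134] [[0.920951857164696, -0.38909764815757264, 0.02122962512960086], [-0.17054544176242262, -0.4514497541076758, -0.8758466599868833], [0.350373984592118, 0.8029919923102377, -0.4821223197557621]]
```

View pics/top0.png

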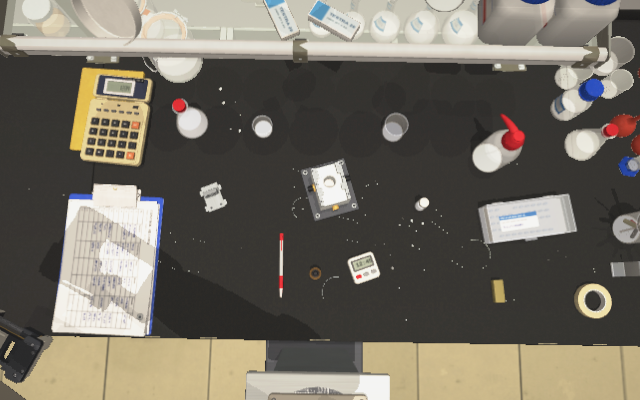

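View pics/side0.png

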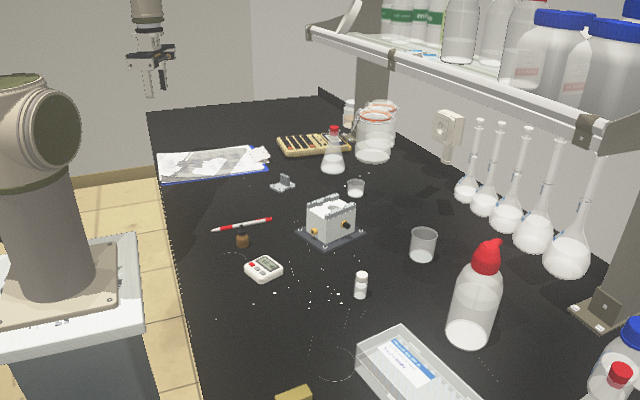

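The top view shows the keeper at (212,196), the cell at (330,188), the vial at (422,204), the timer at (363,267), the dropper at (315,273), the cup at (263,127) and the beaker at (395,127). In the side view the keeper is at (284,183), the cell at (331,220) and the vial at (361,285).

Create h.py:
```python
import cv2,numpy as np
from plant import read_camera
def crops(tiles,out,s=4,w=66,h=74):
    ims=[]
    for im,u,v in tiles:
        x0,y0=u-w//2,v-h//2
        t=cv2.resize(im[y0:y0+h,x0:x0+w,::-1],None,fx=s,fy=s,interpolation=cv2.INTER_CUBIC)
        for k in range(x0,x0+w):
            if k%10==0: cv2.line(t,(int((k-x0+.5)*s),0),(int((k-x0+.5)*s),5),(0,255,255),1);cv2.putText(t,str(k),(int((k-x0)*s)-8,14),0,.3,(0,255,255))
        for k in range(y0,y0+h):
            if k%10==0: cv2.line(t,(0,int((k-y0+.5)*s)),(5,int((k-y0+.5)*s)),(0,255,255),1);cv2.putText(t,str(k),(6,int((k-y0)*s)+4),0,.3,(0,255,255))
        ims.append(t)
    rows=[np.hstack(ims[i:i+3]) for i in range(0,len(ims),3)]
    cv2.imwrite(out,np.vstack(rows))
def ray(c,u,v,z):
    "world point at height z on pixel's ray"
    K=np.array([[c['fx'],0,c['cx']],[0,c['fy'],c['cy']],[0,0,1]],float)
    p=cv2.undistortPoints(np.array([[[u,v]]],float),K,np.array(c['dist'],float)).ravel()
    R=np.array(c['R']);o=-R.T@np.array(c['t']);d=R.T@np.array([p[0],p[1],1])
    return o+d*(z-o[2])/d[2]
def proj(c,X):
    K=np.array([[c['fx'],0,c['cx']],[0,c['fy'],c['cy']],[0,0,1]],float)
    return cv2.projectPoints(np.array(X,float).reshape(-1,3),cv2.Rodrigues(np.array(c['R']))[0],np.array(c['t'],float),K,np.array(c['dist'],float))[0].reshape(-1,2)
```

Run:
```python
from h import *
a=np.load('top0.npz');b=np.load('side0.npz')
crops([(a['image'],212,196),(a['image'],330,190),(a['image'],422,204),(b['image'],284,183),(b['image'],332,222),(b['image'],361,285)],'pics/c0.png')
```

```text
(no output)
```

View pics/c0.png

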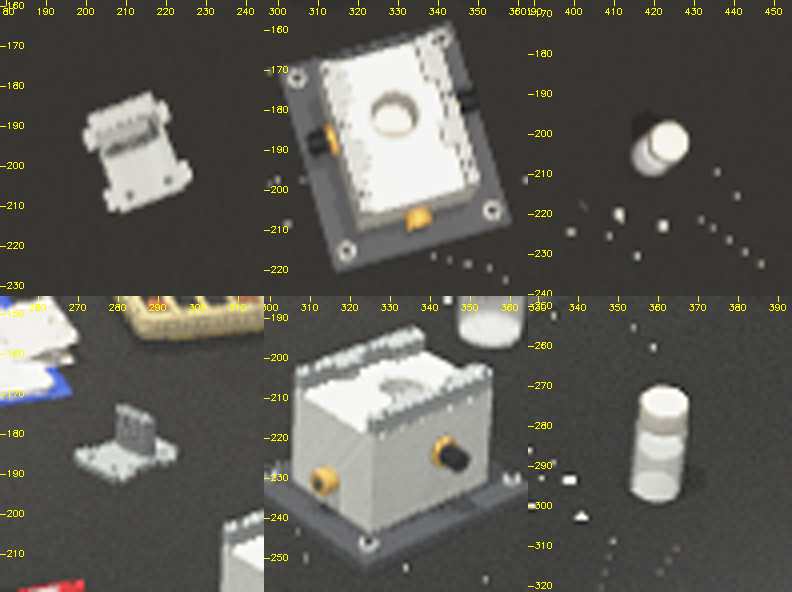

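Create fit.py:
```python
from h import *
from scipy.optimize import minimize
B=lambda x0,x1,y0,y1,z0,z1:[(x,y,z) for x in(x0,x1) for y in(y0,y1) for z in(z0,z1)]
def cyl(r,z0,z1): return [(r*np.cos(a),r*np.sin(a),z) for a in np.linspace(0,6.28,24) for z in (z0,z1)]
KEEP=[B(-28,32,-20,20,0,5.5),B(-25,-13,-26,26,0,5.5),B(13,25,-26,26,0,5.5),B(4.5,14.5,-16,16,0,33.5)]
CELL=[B(-50,36,-34,34,0,70),B(-27,27,27,34,70,81.5),B(-27,27,-34,-27,70,81.5)]
CAP=[cyl(11,46,52)]
def fit(cams,parts,p0,th,win,s=4,chan=None,z=0):
    tg=[]
    for c,(u,v),(w,h) in zip(cams,*[iter(win)]*0 or (win[0],win[1])):
        g=cv2.cvtColor(c['image'],cv2.COLOR_RGB2GRAY)[v-h:v+h,u-w:u+w]
        g=cv2.resize(g,None,fx=s,fy=s,interpolation=cv2.INTER_CUBIC)
        tg.append(((g>th).astype(np.uint8),u-w,v-h,c))
    def cost(p,full=False):
        cc,ss=np.cos(p[2]),np.sin(p[2]);r=[]
        for m,x0,y0,c in tg:
            im=np.zeros_like(m)
            for b in parts:
                b=np.array(b)/1000;X=np.c_[p[0]+cc*b[:,0]-ss*b[:,1],p[1]+ss*b[:,0]+cc*b[:,1],b[:,2]+z]
                q=(proj(c,X)-[x0,y0]+.5)*s-.5
                cv2.fillConvexPoly(im,np.round(cv2.convexHull(q.astype(np.float32))*16).astype(np.int32),1,shift=4)
            r.append((im!=m).sum()/max(1,(im|m).sum()))
        return r if full else sum(r)
    p=np.array(p0,float)
    for st in (.006,.002,.0008):
        sim=np.vstack([p,p+[st,0,0],p+[0,st,0],p+[0,0,st*20]])
        p=minimize(cost,p,method='Nelder-Mead',options=dict(initial_simplex=sim,xatol=1e-5,fatol=1e-5)).x
    return np.round(p,4),np.round(cost(p,True),3)
```

Run:
```python
from fit import *
a=dict(np.load('top0.npz'));b=dict(np.load('side0.npz'))
w=ray(a,329.2,181.2,.07);print('well',w)
sc=[ray(a,*q,.01)[:2] for q in ((302.5,172),(338.5,162),(353,205),(317,215))]
d=sc[0]-sc[3]+sc[1]-sc[2];e=sc[0]-sc[1]+sc[3]-sc[2];print('yaw',np.arctan2(d[1],d[0]),np.arctan2(-e[0],e[1]),'ctr',np.mean(sc,0))
k=ray(a,212,197,.01);print('k0',k)
for nm,parts,p0,th,t,s,ht,hs in (("keeper",KEEP,(k[0],k[1],.28),90,(211,196),(284,183),(20,20),(18,18)),("cell",CELL,(w[0],w[1],.28),120,(332,188),(332,222),(27,30),(30,37)),("cap",CAP,(*ray(a,423,202,.052)[:2],0),150,(422,200),(361,277),(12,8),(12,8))):
    print(nm,'top',*fit([a],parts,p0,th,([t],[ht])),'side',*fit([b],parts,p0,th,([s],[hs])),'both',*fit([a,b],parts,p0,th,([t,s],[ht,hs])))
```

```text
well [ 0.57139255 -0.01696502  0.07      ]
yaw 0.33345827295359876 0.293688911280626 ctr [ 0.56633455 -0.01594709]
k0 [0.54071259 0.25332286 0.01      ]
keeper top [0.5409 0.2528 0.3946] [0.048] side [0.5406 0.2542 0.3598] [0.107] both [0.541  0.2532 0.3741] [0.053 0.112]
cell top [ 0.5736 -0.0177  0.2992] [0.091] side [ 0.5772 -0.0064  0.2336] [0.19] both [ 0.5734 -0.0171  0.2973] [0.096 0.234]
cap top [ 0.531 -0.23   0.069] [0.237] side [ 0.5302 -0.2348  0.3548] [0.357] both [ 0.5314 -0.2313  0.1269] [0.28 0.45]
```

Run:
```python
from fit import *
a=dict(np.load('top0.npz'));b=dict(np.load('side0.npz'))
sc=[ray(a,*q,.01)[:2] for q in ((304.2,172),(340.5,162),(353.2,205),(317,215))]
d=sc[0]-sc[3]+sc[1]-sc[2];e=sc[0]-sc[1]+sc[3]-sc[2];print('yaw',np.arctan2(d[1],d[0]),np.arctan2(-e[0],e[1]),'ctr',np.mean(sc,0),np.linalg.norm(d)/2,np.linalg.norm(e)/2)
print('vial',ray(a,423.5,202,.052),ray(b,361.5,273,.052))
for th in (140,170,200):
  print(fit([a],CAP,(.531,-.231,0),th,([(423,202)],[(9,8)])),fit([b],CAP,(.531,-.231,0),th,([(361,275)],[(9,8)])))
print('well side px',proj(b,[.5714,-.017,.07]),'port ends',[ (ray(a,u,v,.044)) for u,v in ((308,187.5),(350,178))])
# deck depth plane check
print(np.median(a['depth'][185:195,322:340]), a['depth'][201:204,422:425])
```

```text
yaw 0.29653149895902886 0.2918612460818587 ctr [ 0.5663786  -0.01824297] 0.10631731168408026 0.08821986101275034
vial [ 0.53142164 -0.22997846  0.052     ] [ 0.53219497 -0.23130178  0.052     ]
(array([ 0.5309, -0.2299, -0.0115]), array([0.321])) (array([ 0.5292, -0.2361,  0.0267]), array([0.261]))
(array([ 0.5309, -0.2299,  0.095 ]), array([0.335])) (array([ 0.531 , -0.2341,  0.0368]), array([0.168]))
(array([ 0.5304, -0.2295,  0.1417]), array([0.316])) (array([ 0.5323, -0.2315,  0.0269]), array([0.361]))
well side px [[332.94965989 206.78306161]] port ends [array([0.56110857, 0.03001133, 0.044     ]), array([ 0.58492693, -0.06521846,  0.044     ])]
1.1034489 [[1.1179764 1.1173266 1.1173555]
 [1.1165698 1.1222888 1.1174167]
 [1.1181061 1.1202768 1.1191415]]
```

Create go.py:
```python
# usage: go.py x y z [toolY_yaw]  -> tool-axis delta from measured pose
import sys,numpy as np
from plant import sensors
from scipy.spatial.transform import Rotation as R
s=sensors.read_state();T=R.from_rotvec(s['orientation']).as_matrix()
a=np.arctan2(T[1,1],T[0,1]);v=list(map(float,sys.argv[1:]))
print('t',round(s['t'],2),'pos',np.round(s['tool_pos'],4),'yYaw',round(a,4),'tilt',np.round(T[:2,2],4),'F',np.round(s['force'],1),'open',round(s['opening'],4),'d',np.round(T.T@(np.array(v[:3])-s['tool_pos']),4),'turn',round(a-v[3],4) if len(v)>3 else '')
```

```text
(no output)
```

tcp_steps(
  moves=[
    [0.06, 0, 0, 0, 0.1385],
    [0.06, 0, 0, 0, 0.1385],
    [0.06, 0, 0, 0, 0.1385],
    [0.06, 0, 0, 0, 0.1385],
    [0.06, 0, 0, 0, 0.1385],
    [0.06, 0, 0, 0, 0.1385],
  ],
  force=15,
)

```text
t: 0.7
tool_pos: [0.2591, 0.5408, 0.232]
orientation: [1.88, 2.516, -0.002]
force: [0.6, 0.5, -0.7]
opening: 0.06
gripper_force: 0.0
```

```bash
python3 go.py .5313 -.2303 .15 .294
```

```text
t 0.7 pos [0.2591 0.5408 0.232 ] yYaw 0.2873 tilt [-0.0005 -0.001 ] F [ 0.6  0.5 -0.7] open 0.06 d [-0.8166  0.0426  0.0826] turn -0.0067
```

tcp_steps(
  moves=[
    [0.06, -0.045, 0, 0, -0.0065],
    [0.06, -0.045, 0.0025, 0, 0],
    [0.06, -0.045, 0.0025, 0, 0],
    [0.06, -0.045, 0.0025, 0, 0],
    [0.06, -0.045, 0.0025, 0, 0],
    [0.06, -0.045, 0.0025, 0, 0],
    [0.06, -0.045, 0.0025, 0, 0],
    [0.06, -0.045, 0.0025, 0, 0],
    [0.06, -0.045, 0.0025, 0, 0],
    [0.06, -0.045, 0.0025, 0, 0],
    [0.06, -0.045, 0.0025, 0, 0],
    [0.06, -0.045, 0.0025, 0, 0],
    [0.06, -0.045, 0.0025, 0.01, 0],
    [0.06, -0.045, 0.0025, 0.015, 0],
    [0.06, -0.045, 0.0025, 0.015, 0],
    [0.06, -0.045, 0.0025, 0.015, 0],
    [0.06, -0.045, 0.0025, 0.01, 0],
    [0.06, -0.045, 0, 0, 0],
    [0.06, 0, 0, 0, 0],
    [0.06, 0, 0, 0, 0],
  ],
)

```text
t: 2.7
tool_pos: [0.5356, -0.2217, 0.1666]
orientation: [-1.866, -2.525, 0.0]
force: [0.9, 0.9, -0.5]
opening: 0.06
gripper_force: 0.0
```

```bash
python3 go.py .5313 -.2303 .12 .294
```

```text
t 2.7 pos [ 0.5356 -0.2217  0.1666] yYaw 0.2975 tilt [-0.0017  0.0011] F [ 0.9  0.9 -0.5] open 0.06 d [-0.007  -0.0066  0.0466] turn 0.0035
```

tcp_steps(
  moves=[
    [0.06, -0.007, -0.0066, 0.023, 0],
    [0.06, 0, 0, 0.023, 0],
    [0.06, 0, 0, 0, 0],
    [0.06, 0, 0, 0, 0],
  ],
)

```text
t: 3.1
tool_pos: [0.5316, -0.2284, 0.1218]
orientation: [-1.863, -2.528, -0.0]
force: [0.6, 0.3, 0.3]
opening: 0.0597
gripper_force: 0.0
```

```bash
python3 go.py .5313 -.2303 .049 .294
```

Run:
```python
from h import *
a=read_camera('top');b=read_camera('side');np.savez('top1.npz',**a);np.savez('side1.npz',**b)
p=proj(a,[.5313,-.2303,.052])[0].astype(int);q=proj(b,[.5313,-.2303,.06])[0].astype(int)
crops([(a['image'],*p),(b['image'],*q)],'pics/c1.png',w=66,h=90)
```

```text
t 3.1 pos [ 0.5316 -0.2284  0.1218] yYaw 0.3007 tilt [-0.0008  0.0007] F [0.6 0.3 0.3] open 0.0597 d [-0.0018 -0.0008  0.0728] turn 0.0067
```

View pics/c1.png

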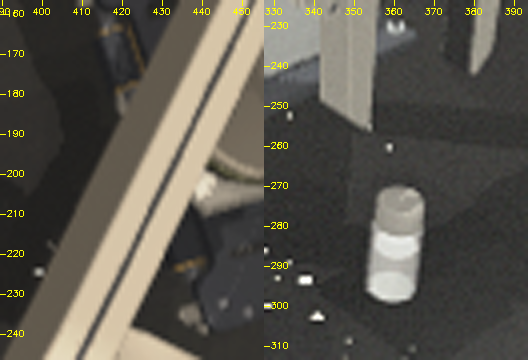

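Run:
```python
from h import *
b=dict(np.load('side1.npz'))
from plant import sensors
from scipy.spatial.transform import Rotation as R
s=sensors.read_state();T=R.from_rotvec(s['orientation']).as_matrix()
o=s['opening']/2
for y in(-o,o):
  for x in(-.0075,.0075): print(np.round([x,y],4),proj(b,s['tool_pos']+T@np.array([x,y,.014])))
print(proj(b,[[.5313,-.2303,.052],[.5313,-.2303,0]]))
```

```text
[-0.0075 -0.0301] [[354.05274585 254.21602603]]
[ 0.0075 -0.0301] [[347.98565966 250.26478508]]
[-0.0075  0.0301] [[378.56355179 241.87649089]]
[0.0075 0.0301] [[372.47236279 238.26128596]]
[[360.80459085 272.7953126 ]
 [358.90562949 294.95610373]]
```

The side crop shows the vial cap top at about (361,273) and the fingertips at (355,258) and (380,245). Both agree with the calibration to about 1 px. Next I descend and grip.

tcp_steps(
  moves=[
    [0.06, -0.0018, -0.001, 0.025, 0.006],
    [0.06, 0, 0, 0.025, 0],
    [0.06, 0, 0, 0.023, 0],
    [0.06, 0, 0, 0, 0],
    [0.06, 0, 0, 0, 0],
  ],
  force=10,
)

```text
t: 3.7
tool_pos: [0.532, -0.2318, 0.0499]
orientation: [1.872, 2.522, 0.0]
force: [-0.2, 0.5, -0.1]
opening: 0.0598
gripper_force: 0.0
```

```bash
python3 go.py .5313 -.2303 .049 .294
```

```text
t 3.7 pos [ 0.532  -0.2318  0.0499] yYaw 0.2938 tilt [ 0.0007 -0.0004] F [-0.2  0.5 -0.1] open 0.0598 d [ 0.0016 -0.0003  0.0009] turn -0.0002
```

tcp_steps(
  moves=[
    [0.015, 0, 0, 0, 0],
    [0.015, 0, 0, 0, 0],
    [0.015, 0, 0, 0, 0],
    [0.015, 0, 0, 0, 0],
    [0.015, 0, 0, 0, 0],
    [0.015, 0, 0, 0, 0],
  ],
  force=12,
)

```text
t: 4.3
tool_pos: [0.5315, -0.2318, 0.0488]
orientation: [1.873, 2.522, -0.0]
force: [-0.5, -0.1, 1.8]
opening: 0.0218
gripper_force: 12.0
```

```bash
python3 go.py .5313 -.2303 .049 .294
```

```text
t 4.3 pos [ 0.5315 -0.2318  0.0488] yYaw 0.2935 tilt [ 0.0001 -0.0001] F [-0.5 -0.1  1.8] open 0.0218 d [ 0.0016  0.0002 -0.0002] turn -0.0005
```

tcp_steps(
  moves=[
    [0.015, 0, 0, -0.015, 0],
    [0.015, 0, 0, -0.03, 0],
    [0.015, 0, 0, -0.04, 0],
    [0.015, 0, 0, -0.04, 0],
    [0.015, 0.02, 0, 0, 0],
    [0.015, 0.03, 0, 0, 0],
    [0.015, 0.04, 0.02, 0, 0],
    [0.015, 0.04, 0.02, 0, 0],
    [0.015, 0.03, 0.02, 0, 0],
    [0.015, 0.02, 0.02, 0, 0],
    [0.015, 0.01, 0.02, 0, 0],
    [0.015, 0, 0, 0, 0],
    [0.015, 0, 0, 0, 0],
    [0.015, 0, 0, 0, 0],
  ],
)

```text
t: 5.7
tool_pos: [0.5719, -0.0216, 0.174]
orientation: [1.873, 2.522, -0.0]
force: [0.8, -0.2, -0.1]
opening: 0.0221
gripper_force: 12.0
```

```bash
python3 go.py .5722 -.0168 .155 .294;python3 - <<'E'
from h import *
a=read_camera('top');b=read_camera('side');np.savez('top2.npz',**a);np.savez('side2.npz',**b)
from plant import sensors
p=sensors.read_state()['tool_pos']
q=proj(b,p+[0,0,-.05])[0].astype(int)
p=proj(a,p)[0].astype(int);print(p,q)
crops([(a['image'],*p),(b['image'],*q)],'pics/c2.png',w=96,h=110)
E
```

```text
t 5.7 pos [ 0.5719 -0.0216  0.174 ] yYaw 0.293 tilt [-0.0002 -0.0003] F [ 0.8 -0.2 -0.1] open 0.0221 d [0.0045 0.0017 0.019 ] turn -0.001
[333 170] [334 185]
```

View pics/c2.png

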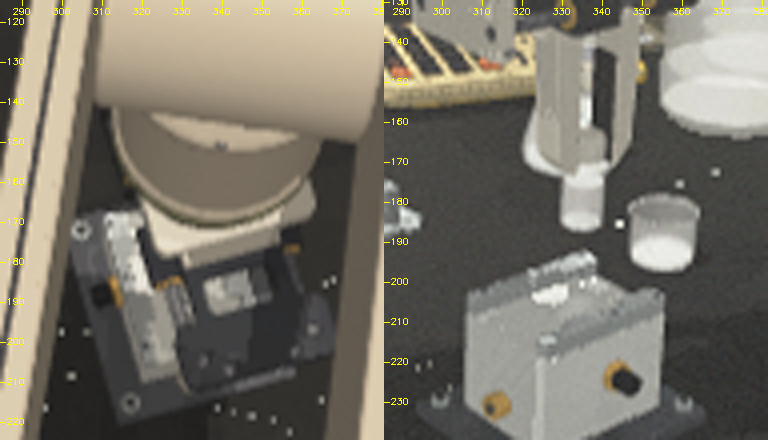

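Run:
```python
from h import *
a=dict(np.load('top2.npz'));b=dict(np.load('side2.npz'))
from plant import sensors
P=sensors.read_state()['tool_pos'].copy() if hasattr(sensors.read_state()['tool_pos'],'copy') else np.array(sensors.read_state()['tool_pos'])
print('vial bottom pred',proj(b,P-[0,0,.049]))
y=.294;C=np.array([np.cos(y),np.sin(y),0]);S=np.array([-np.sin(y),np.cos(y),0]);W=np.array([.5722,-.0168,0])
for n,cx,cy in(('left',-.05,.034),('near',-.05,-.034),('right',.036,-.034)):
    print(n,[proj(b,W+C*cx+S*cy+[0,0,z])[0].round(1) for z in(.01,.04,.07,.0815)])
print('well',proj(b,W+[0,0,.07]))
# edge positions along rows in side image 0
g=cv2.cvtColor(np.load('side0.npz')['image'],cv2.COLOR_RGB2GRAY).astype(int)
for v in(215,225,232): print(v,g[v,302:312],g[v,320:332],g[v,348:362])
g=cv2.cvtColor(b['image'],cv2.COLOR_RGB2GRAY).astype(int)
for v in(176,180,184): print(v,g[v,326:346])
```

```text
vial bottom pred [[334.92849323 185.33068208]]
left [array([305.8, 230.6]), array([305.9, 219.2]), array([305.9, 207.5]), array([305.9, 202.8])]
near [array([325.2, 243.9]), array([325.6, 232.1]), array([325.9, 220. ]), array([326.1, 215.2])]
right [array([354.1, 230.9]), array([354.9, 219.5]), array([355.7, 207.8]), array([356. , 203.2])]
well [[333.24262923 206.68004773]]
215 [ 72  73  72  67 129 191 185 184 186 188] [247 246 246 248 227 190 198 197 190 135 126 129] [168 168 171 169 164 167 167 137  60  66  68  64  66  64]
225 [ 70  69  65  75 172 189 183 188 187 188] [190 188 184 184 185 183 167 166 164 163 168 165] [ 51  53 107 171 167 168 166  80  65  68  68  72  72  68]
232 [108 109 102  91  97 120 155 179 187 110] [183 184 182 183 183 183 164 163 168 163 165 164] [165 166 169 147 125 100  81  98 100 109 110 129 145 141]
176 [ 70  72  62  67 117 179 201 211 216 216 217 219 215 203 174  81  61  65
  68  62]
180 [ 68  67  65  69 145 180 185 181 187 184 184 180 176 174 146  71  65  65
  73  66]
184 [ 66  65  63  72 165 217 221 218 217 214 212 208 208 194 118  65  63  65
  61  56]
```

Side view: the held vial's axis is at u=335.0 (predicted 334.9), and the block edges at 306, 325.5 and 355.2 match the cell model to about 0.2 px. The poses agree, so I move over the well.

tcp_steps(
  moves=[
    [0.015, 0.0045, 0.0017, 0.015, 0],
    [0.015, 0, 0, 0.015, 0],
    [0.015, 0, 0, 0.015, 0],
    [0.015, 0, 0, 0, 0],
    [0.015, 0, 0, 0, 0],
    [0.015, 0, 0, 0, 0],
  ],
)

```text
t: 6.4
tool_pos: [0.5729, -0.0162, 0.129]
orientation: [1.872, 2.522, 0.0]
force: [-0.0, 0.5, 0.8]
opening: 0.0216
gripper_force: 12.0
```

```bash
python3 go.py .5722 -.0168 .122 .294; sleep 0; python3 go.py .5722 -.0168 .087 .294
```

```text
t 6.4 pos [ 0.5729 -0.0162  0.129 ] yYaw 0.2935 tilt [ 0.0005 -0.0001] F [-0.   0.5  0.8] open 0.0216 d [-0.0003 -0.0008  0.007 ] turn -0.0005
t 6.4 pos [ 0.5729 -0.0162  0.129 ] yYaw 0.2935 tilt [ 0.0005 -0.0001] F [-0.   0.5  0.8] open 0.0216 d [-0.0003 -0.0008  0.042 ] turn -0.0005
```

tcp_steps(
  moves=[
    [0.015, -0.0003, -0.0008, 0.004, 0],
    [0.015, 0, 0, 0.004, 0],
    [0.015, 0, 0, 0.004, 0],
    [0.015, 0, 0, 0.004, 0],
    [0.015, 0, 0, 0, 0],
    [0.015, 0, 0, 0, 0],
  ],
)

```text
t: 7.0
tool_pos: [0.5718, -0.0166, 0.1124]
orientation: [-1.873, -2.522, 0.0]
force: [0.5, 0.2, 0.2]
opening: 0.0218
gripper_force: 12.0
```

```bash
python3 go.py .5722 -.0168 .087 .294
```

```text
t 7.0 pos [ 0.5718 -0.0166  0.1124] yYaw 0.2935 tilt [-0.0004  0.    ] F [0.5 0.2 0.2] open 0.0218 d [-0.0003  0.0004  0.0254] turn -0.0005
```

tcp_steps(
  moves=[
    [0.015, 0, 0, 0.006, 0],
    [0.015, 0, 0, 0.006, 0],
    [0.015, 0, 0, 0.006, 0],
    [0.015, 0, 0, 0.004, 0],
    [0.015, 0, 0, 0, 0],
    [0.015, 0, 0, 0, 0],
  ],
)

```text
t: 7.6
tool_pos: [0.5718, -0.0166, 0.0905]
orientation: [-1.873, -2.522, 0.0]
force: [-0.2, -0.3, -0.3]
opening: 0.0218
gripper_force: 12.0
```

```bash
python3 go.py .5722 -.0168 .087 .294
```

```text
t 7.6 pos [ 0.5718 -0.0166  0.0905] yYaw 0.2935 tilt [-0.0004  0.    ] F [-0.2 -0.3 -0.3] open 0.0218 d [-0.0003  0.0003  0.0035] turn -0.0005
```

tcp_steps(
  moves=[
    [0.015, 0, 0, 0.003, 0],
    [0.015, 0, 0, 0, 0],
    [0.015, 0, 0, 0, 0],
    [0.03, 0, 0, 0, 0],
    [0.05, 0, 0, 0, 0],
    [0.05, 0, 0, 0, 0],
    [0.05, 0, 0, 0, 0],
  ],
)

```text
t: 8.3
tool_pos: [0.5719, -0.0167, 0.0877]
orientation: [1.873, 2.522, 0.0]
force: [0.1, -0.4, -0.7]
opening: 0.0479
gripper_force: 0.0
```

tcp_steps(
  moves=[
    [0.05, 0, 0, -0.015, 0],
    [0.05, 0, 0, -0.03, 0],
    [0.05, 0, 0, -0.04, 0],
    [0.05, 0, 0, 0, 0],
    [0.05, 0, 0, 0, 0],
  ],
)

```text
t: 8.8
tool_pos: [0.5732, -0.0168, 0.1753]
orientation: [1.871, 2.519, 0.003]
force: [-0.1, 0.7, -1.2]
opening: 0.0501
gripper_force: 0.0
```

```bash
python3 go.py .541 .2532 .12 .375
```

```text
t 8.8 pos [ 0.5732 -0.0168  0.1753] yYaw 0.2935 tilt [ 0.0042 -0.0005] F [-0.1  0.7 -1.2] open 0.0501 d [0.2679 0.0471 0.055 ] turn -0.0815
```

tcp_steps(
  moves=[
    [0.05, 0.02, 0.004, 0, 0],
    [0.05, 0.04, 0.008, 0, 0],
    [0.05, 0.045, 0.01, 0, 0],
    [0.05, 0.045, 0.01, 0, 0],
    [0.05, 0.045, 0.01, 0, 0],
    [0.05, 0.04, 0.008, 0.01, 0],
    [0.05, 0.02, 0.005, 0.02, 0],
    [0.05, 0.0135, 0.001, 0.02, 0],
    [0.05, 0, 0, 0, -0.085],
    [0.05, 0, 0, 0, 0],
    [0.05, 0, 0, 0, 0],
  ],
)

```text
t: 9.9
tool_pos: [0.5475, 0.2563, 0.1221]
orientation: [-1.767, -2.597, 0.001]
force: [0.1, -0.3, -0.1]
opening: 0.0499
gripper_force: 0.0
```

```bash
python3 go.py .5498 .2567 .10 .38
```

Run:
```python
from h import *
a=read_camera('top');b=read_camera('side');np.savez('top3.npz',**a);np.savez('side3.npz',**b)
crops([(a['image'],330,188),(b['image'],332,205),(b['image'],284,172)],'pics/c3.png',w=66,h=80)
```

```text
t 9.9 pos [0.5475 0.2563 0.1221] yYaw 0.3762 tilt [-0.001  -0.0005] F [ 0.1 -0.3 -0.1] open 0.0499 d [-0.0004  0.0023  0.0221] turn -0.0038
```

View pics/c3.png

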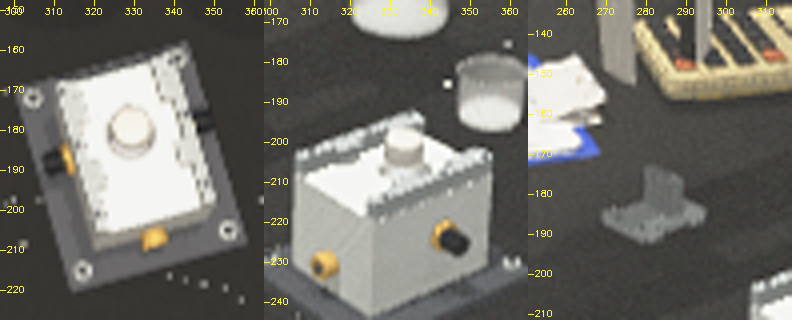

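The vial now stands upright in the well: cap at about (329,179) in the top view and (334,200) in the side view. The keeper is untouched at (284,187). I go down on the fin.

tcp_steps(
  moves=[
    [0.05, -0.0004, 0.0023, 0.03, -0.004],
    [0.05, 0, 0, 0.03, 0],
    [0.05, 0, 0, 0.02, 0],
    [0.05, 0, 0, 0, 0],
    [0.05, 0, 0, 0, 0],
  ],
)

```text
t: 10.5
tool_pos: [0.5504, 0.2567, 0.0432]
orientation: [1.76, 2.602, 0.0]
force: [-0.7, 0.8, 0.2]
opening: 0.0501
gripper_force: 0.0
```

```bash
python3 go.py .5498 .2567 .029 .38
```

Run:
```python
from h import *
a=dict(np.load('top3.npz'));b=dict(np.load('side3.npz'))
print('cap',ray(a,329.25,179.25,.09), 'pred side/top',proj(b,[.5722,-.0168,.09]),proj(a,[.5722,-.0168,.09]))
```

```text
t 10.5 pos [0.5504 0.2567 0.0432] yYaw 0.3812 tilt [0.0001 0.    ] F [-0.7  0.8  0.2] open 0.0501 d [ 0.0002 -0.0006  0.0142] turn 0.0012
cap [ 0.57172996 -0.01628542  0.09      ] pred side/top [[333.55664667 198.67592159]] [[329.4883243  179.04328448]]
```

tcp_steps(
  moves=[
    [0.05, 0.0002, -0.0006, 0.01, 0],
    [0.05, 0, 0, 0.004, 0],
    [0.05, 0, 0, 0, 0],
    [0.0, 0, 0, 0, 0],
    [0.0, 0, 0, 0, 0],
    [0.0, 0, 0, 0, 0],
    [0.0, 0, 0, 0, 0],
    [0.0, 0, 0, 0, 0],
    [0.0, 0, 0, 0, 0],
  ],
  force=40,
)

```text
t: 11.4
tool_pos: [0.5495, 0.257, 0.0287]
orientation: [-1.759, -2.603, -0.0]
force: [-0.4, 0.1, -0.1]
opening: 0.0094
gripper_force: 40.0
```

```bash
python3 go.py .5498 .2567 .028 .38
```

```text
t 11.4 pos [0.5495 0.257  0.0287] yYaw 0.3825 tilt [0. 0.] F [-0.4  0.1 -0.1] open 0.0094 d [-0.0004  0.0002  0.0007] turn 0.0025
```

tcp_steps(
  moves=[
    [0.0, 0, 0, -0.015, 0],
    [0.0, 0, 0, -0.03, 0],
    [0.0, 0, 0, -0.04, 0],
    [0.0, 0, 0, -0.04, 0],
    [0.0, 0, 0, 0, 0.0885],
    [0.0, 0, 0, 0, 0],
    [0.0, 0, 0, 0, 0],
  ],
  force=50,
)

```text
t: 12.1
tool_pos: [0.5489, 0.2568, 0.1534]
orientation: [-1.869, -2.525, 0.001]
force: [-0.5, -0.3, -1.9]
opening: 0.0093
gripper_force: 50.0
```

```bash
python3 go.py .5631 -.0196 .150 .294
```

```text
t 12.1 pos [0.5489 0.2568 0.1534] yYaw 0.2963 tilt [-0.0009 -0.0004] F [-0.5 -0.3 -1.9] open 0.0093 d [-0.2685 -0.0672  0.0035] turn 0.0023
```

tcp_steps(
  moves=[
    [0.0, -0.015, -0.004, 0, 0.002],
    [0.0, -0.03, -0.008, 0, 0],
    [0.0, -0.04, -0.01, 0, 0],
    [0.0, -0.045, -0.011, 0, 0],
    [0.0, -0.045, -0.011, 0, 0],
    [0.0, -0.04, -0.01, 0, 0],
    [0.0, -0.03, -0.008, 0, 0],
    [0.0, -0.0165, -0.004, 0, 0],
    [0.0, -0.007, -0.001, 0, 0],
    [0.0, 0, 0, 0, 0],
    [0.0, 0, 0, 0, 0],
  ],
)

```text
t: 13.2
tool_pos: [0.5622, -0.0189, 0.1531]
orientation: [-1.873, -2.521, 0.0]
force: [-0.6, -0.3, -1.2]
opening: 0.0093
gripper_force: 50.0
```

```bash
python3 go.py .5631 -.0196 .150 .294
```

Run:
```python
from h import *
a=read_camera('top');b=read_camera('side');np.savez('top4.npz',**a);np.savez('side4.npz',**b)
crops([(b['image'],332,195),(a['image'],330,180)],'pics/c4.png',w=76,h=100,s=5)
```

```text
t 13.2 pos [ 0.5622 -0.0189  0.1531] yYaw 0.2925 tilt [-0.001   0.0004] F [-0.6 -0.3 -1.2] open 0.0093 d [-0.0009  0.0007  0.0031] turn -0.0015
```

View pics/c4.png

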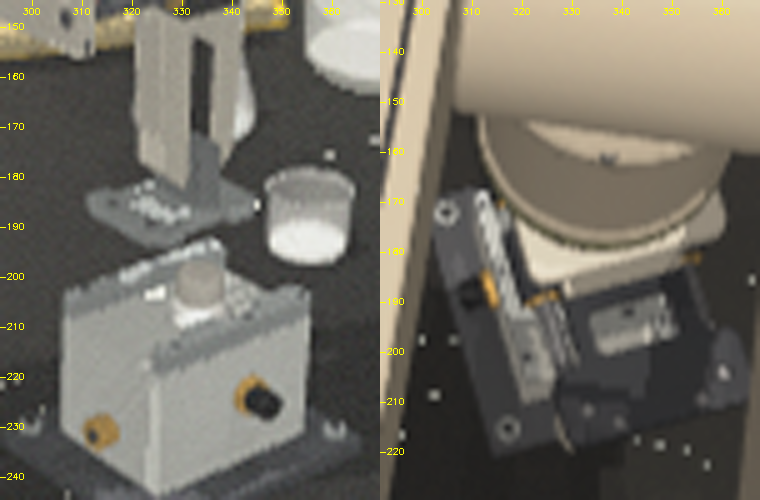

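Run:
```python
from h import *
b=dict(np.load('side4.npz'))
from plant import sensors
from scipy.spatial.transform import Rotation as R
s=sensors.read_state();T=R.from_rotvec(s['orientation']).as_matrix();P=np.array(s['tool_pos'])
def kp(x,y,z): return P+T@(np.array([-y*-1*-1,x-9.5,28.5-z])/1000) # tool x = +cell y? checked below
print('tool x',T[:,0])
# tool x=(-.29,.957)=keeper +y
def kp(x,y,z): return P+T@(np.array([y,x-9.5,28.5-z])/1000)
pts=dict(rearL=(-28,20,0),lugRL=(-25,26,0),rearR=(-28,-20,0),lugRR=(-25,-26,0),lugRRf=(-13,-26,0),lugFRr=(13,-26,0),lugFR=(25,-26,0),frontR=(32,-20,0),finR=(4.5,-16,30),finRf=(14.5,-16,30))
O=cv2.resize(b['image'][145:245,294:370,::-1],None,fx=8,fy=8,interpolation=cv2.INTER_CUBIC)[160:560]
for n,p in pts.items():
    q=proj(b,kp(*p))[0];print(n,q.round(1),(proj(b,kp(p[0],p[1]+2,p[2]))[0]-q).round(2))
def poly(x,z): 
    c=np.array([proj(b,kp(*t,z))[0] for t in x]);return np.round(((c-[294,145]+.5)*8-[0,160])).astype(int)
out=[(-28,-20),(-25,-20),(-25,-26),(-13,-26),(-13,-20),(13,-20),(13,-26),(25,-26),(25,-20),(32,-20),(32,20),(25,20),(25,26),(13,26),(13,20),(-13,20),(-13,26),(-25,26),(-25,20),(-28,20)]
cv2.polylines(O,[poly(out,0)],True,(0,0,255),1);cv2.polylines(O,[poly(out,5.5)],True,(0,255,0),1)
cv2.imwrite('pics/o4.png',O)
```

```text
tool x [-2.89230465e-01  9.57259382e-01  4.62980639e-04]
rearL [310.7 186.7] [-0.59 -0.33]
lugRL [310.  185.4] [-0.58 -0.33]
rearR [322.8 193.6] [-0.62 -0.35]
lugRR [325.8 194.3] [-0.63 -0.36]
lugRRf [330.2 192.7] [-0.63 -0.35]
lugFRr [339.6 189.2] [-0.63 -0.34]
lugFR [343.8 187.7] [-0.63 -0.33]
frontR [344.3 185.8] [-0.63 -0.33]
finR [333.9 175.7] [-0.63 -0.32]
finRf [337.5 174.5] [-0.64 -0.32]
```

View pics/o4.png

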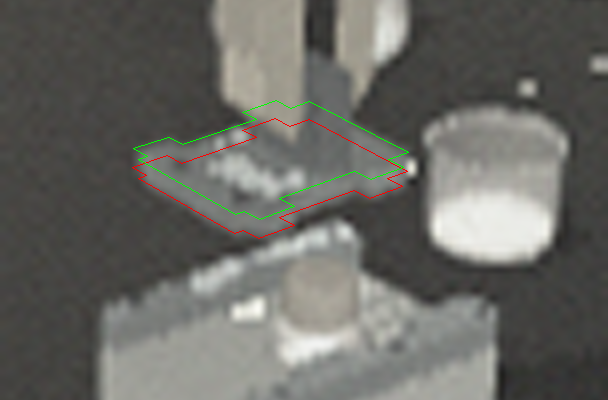

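Create ky.py:
```python
from h import *
import sys
from plant import sensors
from scipy.spatial.transform import Rotation as R
def run(b,P,T,s=6):
    g=cv2.cvtColor(b['image'],cv2.COLOR_RGB2GRAY)[170:203,300:358]
    g=np.clip(cv2.resize(g,None,fx=s,fy=s,interpolation=cv2.INTER_CUBIC).astype(float),40,110)
    B=[(-28,32,-20,20),(-25,-13,-26,26),(13,25,-26,26)]
    best=[]
    for y0 in np.arange(-4,4.01,.25):
      for z0 in np.arange(-2,2.01,.5):
        im=np.zeros(g.shape,np.uint8)
        for x1,x2,y1,y2 in B:
            X=[P+T@(np.array([y+y0,x-9.5,28.5-z+z0])/1000) for x in(x1,x2) for y in(y1,y2) for z in(0,5.5)]
            q=(proj(b,X)-[300,170]+.5)*s-.5
            cv2.fillConvexPoly(im,np.round(cv2.convexHull(q.astype(np.float32))*16).astype(np.int32),1,shift=4)
        k=np.ones((2*s+1,2*s+1),np.uint8)
        out=(cv2.dilate(im,k)>0)&(im==0);inn=(im>0)&(cv2.erode(im,k)==0)
        ex=np.ones_like(out);ex[:int(10*s)]=0           # drop fingers/fin rows
        # drop cell pixels below rail line
        uu,vv=np.meshgrid(np.arange(g.shape[1])/s+300,np.arange(g.shape[0])/s+170);ex&=~((vv>205-(uu-306)*.42-2.5)&(uu<337))&~((uu>345)&(vv>176))
        best.append((g[inn&(ex>0)].mean()-g[out&(ex>0)].mean(),y0,z0))
    return sorted(best)[::-1][:6]
```

Run:
```python
from ky import *
s=sensors.read_state();print(*[np.round(x,2) for x in run(dict(np.load('side4.npz')),np.array(s['tool_pos']),R.from_rotvec(s['orientation']).as_matrix())])
```

```text
[33.06 -1.5   0.  ] [32.91 -1.25  0.5 ] [32.85 -1.    0.5 ] [32.85 -0.75  0.5 ] [32.81 -1.25  0.  ] [32.75 -2.    0.  ]
```

tcp_steps(
  moves=[
    [0.0, 0, 0.0007, 0.01, -0.001],
    [0.0, 0.0005, 0, 0.01, 0],
    [0.0, 0, 0, 0.01, 0],
    [0.0, 0, 0, 0, 0],
    [0.0, 0, 0, 0, 0],
    [0.0, 0, 0, 0, 0],
  ],
)

```text
t: 13.9
tool_pos: [0.5634, -0.0188, 0.1239]
orientation: [1.873, 2.522, 0.0]
force: [-0.2, 0.4, -0.5]
opening: 0.0096
gripper_force: 50.0
```

```bash
python3 go.py .5628 -.0185 .0985 .294
```

```text
t 13.9 pos [ 0.5634 -0.0188  0.1239] yYaw 0.293 tilt [ 0.0004 -0.0001] F [-0.2  0.4 -0.5] open 0.0096 d [ 0.0005 -0.0005  0.0254] turn -0.001
```

tcp_steps(
  moves=[
    [0.0, 0.0005, -0.0005, 0.003, 0],
    [0.0, 0, 0, 0.003, 0],
    [0.0, 0, 0, 0.003, 0],
    [0.0, 0, 0, 0.002, 0],
    [0.0, 0, 0, 0, 0],
    [0.0, 0, 0, 0, 0],
  ],
)

```text
t: 14.5
tool_pos: [0.5633, -0.0185, 0.1136]
orientation: [1.872, 2.521, 0.002]
force: [-0.4, 0.8, 6.2]
opening: 0.0097
gripper_force: 50.0
```

```bash
python3 go.py .5628 -.0185 .0985 .294
```

```text
t 14.5 pos [ 0.5633 -0.0185  0.1136] yYaw 0.293 tilt [ 0.0019 -0.0002] F [-0.4  0.8  6.2] open 0.0097 d [ 0.0002 -0.0005  0.0151] turn -0.001
```

tcp_steps(
  moves=[
    [0.0, 0, 0, 0.002, 0],
    [0.0, 0, 0, 0.002, 0],
    [0.0, 0, 0, 0.002, 0],
    [0.0, 0, 0, 0, 0],
    [0.0, 0, 0, 0, 0],
  ],
)

```text
t: 15.0
tool_pos: [0.5638, -0.0185, 0.1083]
orientation: [1.872, 2.52, 0.002]
force: [-0.9, -0.1, 9.4]
opening: 0.0091
gripper_force: 50.0
```

```bash
python3 go.py .5628 -.0185 .0985 .294
```

```text
t 15.0 pos [ 0.5638 -0.0185  0.1083] yYaw 0.293 tilt [ 0.0029 -0.0003] F [-0.9 -0.1  9.4] open 0.0091 d [ 0.0003 -0.001   0.0098] turn -0.001
```

tcp_steps(
  moves=[
    [0.0, 0, -0.0005, 0.002, 0],
    [0.0, 0, 0, 0.002, 0],
    [0.0, 0, 0, 0.002, 0],
    [0.0, 0, 0, 0, 0],
    [0.0, 0, 0, 0, 0],
  ],
)

```text
t: 15.5
tool_pos: [0.5638, -0.0187, 0.1029]
orientation: [1.871, 2.519, 0.003]
force: [-1.1, 0.8, 12.4]
opening: 0.0096
gripper_force: 50.0
```

```bash
python3 go.py .5628 -.0185 .0985 .294
```

```text
t 15.5 pos [ 0.5638 -0.0187  0.1029] yYaw 0.293 tilt [ 0.0039 -0.0003] F [-1.1  0.8 12.4] open 0.0096 d [ 0.0005 -0.0009  0.0044] turn -0.001
```

tcp_steps(
  moves=[
    [0.0, 0, 0, 0.002, 0],
    [0.0, 0, 0, 0.0015, 0],
    [0.0, 0, 0, 0, 0],
    [0.0, 0, 0, 0, 0],
  ],
)

```text
t: 15.9
tool_pos: [0.564, -0.0187, 0.0997]
orientation: [1.871, 2.519, 0.004]
force: [-2.4, 0.2, 14.0]
opening: 0.0097
gripper_force: 50.0
```

```bash
python3 go.py .5628 -.0185 .0985 .294
```

```text
t 15.9 pos [ 0.564  -0.0187  0.0997] yYaw 0.293 tilt [ 0.0045 -0.0004] F [-2.4  0.2 14. ] open 0.0097 d [ 0.0005 -0.0011  0.0012] turn -0.001
```

tcp_steps(
  moves=[
    [0.0, 0, 0, 0.0007, 0],
    [0.0, 0, 0, 0, 0],
    [0.0, 0, 0.002, 0, 0],
    [0.0, 0, 0.002, 0, 0],
    [0.0, 0, 0, 0, 0],
  ],
)

```text
t: 16.4
tool_pos: [0.5674, -0.0178, 0.099]
orientation: [1.872, 2.519, 0.002]
force: [-3.5, -0.4, 16.1]
opening: 0.0096
gripper_force: 50.0
```

```bash
python3 go.py .5628 -.0185 .0985 .294
```

```text
t 16.4 pos [ 0.5674 -0.0178  0.099 ] yYaw 0.293 tilt [ 0.0034 -0.0008] F [-3.5 -0.4 16.1] open 0.0096 d [ 0.0007 -0.0046  0.0005] turn -0.001
```

tcp_steps(
  moves=[
    [0.0, 0, 0.002, 0, 0],
    [0.0, 0, 0.002, 0, 0],
    [0.0, 0, 0.002, 0, 0],
    [0.0, 0, 0, 0, 0],
  ],
)

```text
t: 16.8
tool_pos: [0.5727, -0.0162, 0.0987]
orientation: [1.872, 2.52, 0.001]
force: [-4.9, -2.0, 14.7]
opening: 0.0099
gripper_force: 50.0
```

```bash
python3 go.py .5628 -.0185 .0985 .294
```

```text
t 16.8 pos [ 0.5727 -0.0162  0.0987] yYaw 0.2929 tilt [ 0.0022 -0.0011] F [-4.9 -2.  14.7] open 0.0099 d [ 0.0007 -0.0101  0.0001] turn -0.0011
```

tcp_steps(
  moves=[
    [0.0, 0, 0.002, 0, 0],
    [0.0, 0, 0.002, 0, 0],
    [0.0, 0, 0.002, 0, 0],
    [0.0, 0, 0.0015, 0, 0],
    [0.0, 0, 0, 0, 0],
  ],
)

```text
t: 17.3
tool_pos: [0.5789, -0.0145, 0.0988]
orientation: [1.873, 2.521, -0.002]
force: [-11.0, -3.6, 20.1]
opening: 0.0098
gripper_force: 50.1
```

```bash
python3 go.py .5628 -.0185 .0985 .294
```

```text
t 17.3 pos [ 0.5789 -0.0145  0.0988] yYaw 0.2929 tilt [-0.     -0.0016] F [-11.   -3.6  20.1] open 0.0098 d [ 0.0008 -0.0166  0.0003] turn -0.0011
```

tcp_steps(
  moves=[
    [0.0, 0, 0, -0.0005, 0],
    [0.0, 0, 0.001, 0, 0],
    [0.0, 0, 0.001, 0, 0],
    [0.0, 0, 0, 0, 0],
  ],
)

```text
t: 17.7
tool_pos: [0.5807, -0.0138, 0.0988]
orientation: [1.873, 2.521, -0.002]
force: [-8.0, -2.5, 16.8]
opening: 0.0096
gripper_force: 50.1
```

```bash
python3 go.py .5628 -.0185 .0985 .294
```

```text
t 17.7 pos [ 0.5807 -0.0138  0.0988] yYaw 0.2928 tilt [-0.0002 -0.0014] F [-8.  -2.5 16.8] open 0.0096 d [ 0.0007 -0.0185  0.0003] turn -0.0012
```

Moving again, about 1.5 mm to go.

tcp_steps(
  moves=[
    [0.0, 0, 0.001, -0.0003, 0],
    [0.0, 0, 0.001, 0, 0],
    [0.0, 0, 0, 0, 0],
    [0.0, 0, 0, 0, 0],
  ],
)

```text
t: 18.1
tool_pos: [0.5819, -0.0134, 0.0988]
orientation: [-1.873, -2.521, 0.004]
force: [-11.8, -3.3, 17.6]
opening: 0.0098
gripper_force: 50.1
```

```bash
python3 go.py .5628 -.0185 .0985 .294
```

```text
t 18.1 pos [ 0.5819 -0.0134  0.0988] yYaw 0.2928 tilt [-0.0017 -0.0016] F [-11.8  -3.3  17.6] open 0.0098 d [ 0.0006 -0.0198  0.0004] turn -0.0012
```

tcp_steps(
  moves=[
    [0.0, 0, 0.001, -0.0003, 0],
    [0.0, 0, 0.0005, 0, 0],
    [0.0, 0, 0, 0, 0],
    [0.0, 0, 0, 0, 0],
  ],
)

```text
t: 18.5
tool_pos: [0.582, -0.0133, 0.0989]
orientation: [-1.872, -2.52, 0.007]
force: [-17.3, -5.7, 20.9]
opening: 0.0095
gripper_force: 50.1
```

```bash
python3 go.py .5628 -.0185 .0985 .294
```

Run:
```python
from h import *
b=read_camera('side');np.savez('side5.npz',**b)
crops([(b['image'],332,205)],'pics/c5.png',w=76,h=80,s=7)
```

```text
t 18.5 pos [ 0.582  -0.0133  0.0989] yYaw 0.2927 tilt [-0.0047 -0.0022] F [-17.3  -5.7  20.9] open 0.0095 d [ 0.0006 -0.0199  0.0005] turn -0.0013
```

View pics/c5.png

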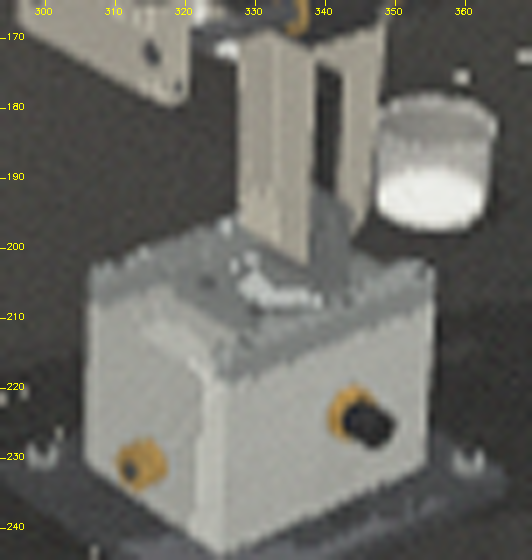

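The picture shows the keeper lying flat between the rails, fin at (340,200). It stopped moving at x = +0.9 mm while the force rose, so it is against the stops. I unload, let it rise gently, then release.

tcp_steps(
  moves=[
    [0.0, 0, -0.0008, -0.0007, 0],
    [0.0, 0, 0, -0.0007, 0],
    [0.0, 0, 0, -0.0005, 0],
    [0.0, 0, 0, 0, 0],
  ],
)

```text
t: 18.95
tool_pos: [0.5819, -0.0131, 0.0995]
orientation: [-1.873, -2.52, 0.005]
force: [-8.4, -3.6, 7.4]
opening: 0.0097
gripper_force: 50.1
```

```bash
python3 go.py .5628 -.0185 .0985 .294
```

```text
t 18.95 pos [ 0.5819 -0.0131  0.0995] yYaw 0.2927 tilt [-0.0032 -0.0013] F [-8.4 -3.6  7.4] open 0.0097 d [ 0.0003 -0.0198  0.001 ] turn -0.0013
```

tcp_steps(
  moves=[
    [0.0, 0, 0, -0.0005, 0],
    [0.0, 0, -0.0002, -0.0005, 0],
    [0.0, 0, 0, 0, 0],
    [0.0, 0, 0, 0, 0],
  ],
  force=10,
)

```text
t: 19.35
tool_pos: [0.5817, -0.0131, 0.0999]
orientation: [-1.873, -2.52, 0.005]
force: [-7.3, -3.9, 3.9]
opening: 0.0101
gripper_force: 10.0
```

```bash
python3 go.py .5628 -.0185 .0985 .294
```

```text
t 19.35 pos [ 0.5817 -0.0131  0.0999] yYaw 0.2927 tilt [-0.0033 -0.0013] F [-7.3 -3.9  3.9] open 0.0101 d [ 0.0003 -0.0196  0.0014] turn -0.0013
```

tcp_steps(
  moves=[
    [0.012, 0, 0, 0, 0],
    [0.02, 0, 0, 0, 0],
    [0.03, 0, 0, 0, 0],
    [0.03, 0, 0, 0, 0],
    [0.03, 0, 0, 0, 0],
    [0.03, 0, 0, -0.01, 0],
    [0.03, 0, 0, -0.03, 0],
    [0.03, 0, 0, -0.04, 0],
    [0.03, 0, 0, -0.04, 0],
    [0.03, 0.04, 0, -0.03, 0],
    [0.03, 0.04, 0, 0, 0],
    [0.03, 0.04, 0, 0, 0],
    [0.03, 0.04, 0, 0, 0],
    [0.03, 0.04, 0, 0, 0],
    [0.03, 0.04, 0, 0, 0],
    [0.03, 0, 0, 0, 0],
  ],
)

```text
t: 20.95
tool_pos: [0.5123, 0.2218, 0.2515]
orientation: [-1.867, -2.526, -0.003]
force: [0.1, 0.0, 0.3]
opening: 0.0296
gripper_force: 0.0
```

Run:
```python
from h import *
a=read_camera('top');b=read_camera('side');np.savez('top6.npz',**a);np.savez('side6.npz',**b)
crops([(a['image'],330,188),(b['image'],332,215)],'pics/c6.png',w=70,h=80,s=5)
```

```text
(no output)
```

View pics/c6.png

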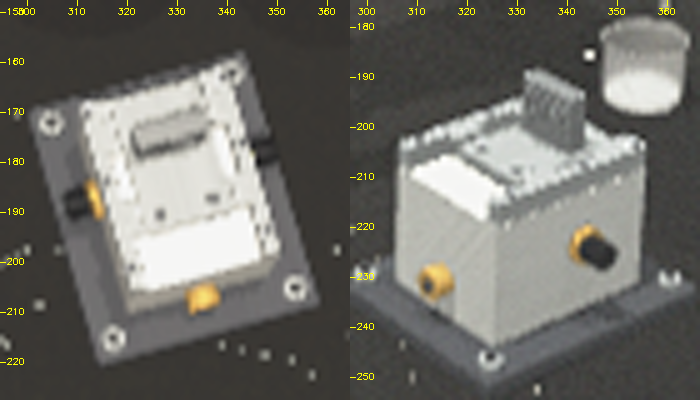

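Run:
```python
from h import *
a=dict(np.load('top6.npz'));b=dict(np.load('side6.npz'))
y=.294;C=np.array([np.cos(y),np.sin(y),0]);S=np.array([-np.sin(y),np.cos(y),0]);W=np.array([.5722,-.0168,0])
f=lambda c,x,yy,z:proj(c,W+C*x+S*yy+[0,0,z])[0].round(1)
for x in(-.001,.001): print('rear mid',f(a,x-.028,0,.0773),'fin corners top',f(a,x+.0045,.016,.1053),f(a,x+.0045,-.016,.1053),'side',f(b,x+.0045,.016,.1053),f(b,x+.0045,-.016,.1053),f(b,x+.0145,-.016,.1053))
```

```text
rear mid [332.9 192.6] fin corners top [322.2 178.1] [336.4 174.1] side [330.2 189.4] [339.9 194.7] [343.4 193.4]
rear mid [332.7 191.8] fin corners top [321.9 177.2] [336.2 173.2] side [330.9 189.1] [340.6 194.4] [344.  193.1]
```

The keeper is home and flat: its rear edge is at (332.5,191) in the top view, and the fin corner is at (331.5,188.5) in the side view. Both match x of about +1 mm. Handing in.

```bash
python3 -c "
from plant import robot
print(robot.close_job())"
```

```text
the job is handed in; nothing more can be done
None
```

The vial is standing in the well with the keeper locked over it against the stops. The gripper is clear, and I handed the job in after about 21 s of robot time; no verdict came back.

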